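# Mount the bombilla carrier and thread the bombilla

### The job

Set up the drying stand: hang the orange carrier astride the wooden rail with its brass ring straight above the stand's own brass ring, and let go of it. Then take the steel bombilla out of the gourd holder and thread it, tip down, through the carrier's ring and on through the lower ring, and finish while still holding it there upright and still, its tip showing below the lower ring but clear of the base board. Leave the glass bowl and the green yerbera where they are.

Things in the scene. Friction and masses are not known exactly. Their poses are not given: they have to be found in the camera images.
- stand: Fixed dark wood stand; origin under the rail's middle, at the base underside. Base 12 mm thick, x -45..85, y +-100 mm. Lighter rail along y at x = 0, section 20 (x) x 24 mm (z), top at z = 115, clear for y +-84 mm; end posts 112 mm high. A brass ring stands out on the +x (far) side at x = 48, y = 0, z 50 to 70 mm. Yaw up to 0.35 rad.
- lower_eye (a point): Centre of the lower opening of the stand's brass ring; z up, axes as the stand's. The ring is 20 mm tall above this point: a straight vertical bore of 14 mm, widening over its top 8 mm to a mouth of about 23 mm (outside 29 mm). This point is 38 mm above the top of the base board.
- carrier: Loose orange upside-down U, 80 to 155 g, standing on its legs. Origin: centre of the legs' underside; hung fully down it is 81 mm above the stand's origin. Two 8 mm legs at x +-16 mm, 50 mm wide in y; gap 24 mm (x), 34 mm deep; top z = 44 mm. Its brass ring stands out at x = 48, y = 0, z 16 to 36 mm and goes on the stand's +x side (axes parallel to the stand's). Slides along the rail if pushed.
- carrier_fin (a point): Grip point of the carrier, on its axis at z = 66 mm of it, in the upright orange fin on its top: 12 mm thick in y, 28 mm long in x, from z = 44 to 74 mm.
- upper_eye (a point): Centre of the lower opening of the carrier's brass ring; z up with the carrier, axes as the carrier's. Same ring as the lower one: 20 mm tall above this point, 14 mm bore, mouth about 23 mm.
- bombilla: Loose straight steel bombilla (metal straw), 185 mm long, 30 to 55 g, standing upright in a 40 mm deep hole of the gourd holder. Origin: its lower tip, on the axis; z runs up along it. Shank 10 mm thick with a tapered tip, up to z = 135 mm; brass collar 18 mm across, 4 mm thick; round mouthpiece 12 mm thick from z = 139 to 185 mm, to be gripped.
- gourd_holder: Fixed rubberwood block 140 x 90 x 50 mm (x, y, z), origin at the centre of its underside. A 12 mm hole at x = 45, y = 0, from the top down to z = 10 mm, holds the bombilla; a terracotta gourd cup, 74 mm across, reaching z = 117 mm, is fixed at x = -25 mm. Holder and carrier start one on each side of the stand, either way round; yaw of both up to 0.5 rad.
- bowl: Small glass bowl, 100 mm across, 45 mm high, origin at the centre of its underside. Bystander.
- yerbera: Green plastic yerbera (round tin with a clip-on lid), 94 mm across, 131 mm high, origin at the centre of its underside. Bystander.

How it is judged:
By the outcome, as a careful person would: the job done as asked, in the order asked, and still so for the second after the job is handed in, while the arm keeps its last pose, push and grip.
It also fails if it takes over 62 s, if anything falls off the work surface, if the arm or the gripper's body presses on something with over 40 N, if the wrist force passes 120 N, or if a joint passes its speed limit or range.

### The arm

A 6-joint arm with a two-finger parallel gripper is mounted at the origin on the work surface. World frame = base frame: x ahead of the robot, y to its left, z up, the work surface at z = 0. Lengths are in mm, angles in rad, forces in N, time in s.
With the tool pointing down it reaches from about 350 to 875 mm from the base axis. Payload 4.2 kg.
Tool frame: the origin (TCP) lies at the very end of the fingers, on their centre line; the grasp point (between the pads) lies 19 mm behind it (arm.grip_point_offset is the distance from the TCP to the grasp point, in mm); z points along the fingers, y is the direction in which the jaws open and shut (so a half turn about z gives the same grasp; the last joint's range is limited). The gripper opens to 85 mm and grips with 20 to 120 N. Pads are 22 mm wide; open, the fingers measure 114 mm over their backs; the gripper's body (76 mm by 85 mm) begins 54 mm behind the grasp point. The pads swing forward as they close: fully open they stand 13 mm farther back than shut.
Start: joints at [-0.932, 0.385, 0.008, 0, -1.194, -0.259], TCP at [231.723, -580.434, 231.312] pointing down, gripper open.
Joint ranges: [-3.14, 3.14], [-1.21, 2.06], [-1.07, 1.41], [-3.16, 2.05], [-2.99, -0.16], [-3.1, 3.1]. Speed limits (rad/s): [2.79, 2.79, 3.14, 3.14, 3.14, 3.14].

### API

Orientations are given as a unit quaternion [x, y, z, w].
In Python, from bench import arm gives the robot as it stands.
- The arm moves only by the tool drive_tool, never from a script. Its argument "steps" is a list of rows, each a list of 5 numbers: the shift along the tool's x, y, z in m, then the turn about the tool's z in degrees, then the finger opening in m, from 0 to 0.0854. A call has 1 to 20 rows; each row shifts and turns the commanded pose from where the row before left it, along the tool's axes as they then stand; what a row does not reach is not made up. A row lasts 1/10 s, in which the tool goes at most 50 mm and 8.59 degrees, less where a joint would pass 70% of its speed; a pose out of reach is approached as far as the arm can. A call is refused whole if a number of a shift passes 0.05 or a number of a turn 8.59, either way. A call with a gripper value outside its range is refused whole. The fingers move at their own pace and stop on an object; the grip force is fixed at half the most. Time passes only in rows, so rows that do not move let the fingers close. It gives the time, the measured TCP pose, the force and the opening at its end, in the units of the state.
- arm.read_state(): the state, without advancing time (a new reading comes with each control period).
- arm.get_image(name): name is "scene" or "top" or "wrist"; returns (picture, depth): 420x560x3 uint8, blue, green, red; 420x560 float32, mm along the optical axis (not along the pixel's ray), 0 where there is no reading.
- arm.camera_params(name): a dict with "K" (3x3 intrinsics, pixels), "world_to_cam" (4x4, takes a point from world to camera coordinates); the wrist camera has in their place "mount" (4x4, takes a point from camera to tool coordinates, whose origin is the TCP and whose axes are the flange's). Camera axes: x right, y up, looking along -z (the intrinsics and any distortion apply to the point x, -y, -z); pixel columns grow to the right and rows downward; lengths in mm; the calibration is good to about 2 mm. A picture is of the moment at which its call begins: read the wrist's pose just before it. camera_params takes no time and is no camera call.
- arm.job_done(): hands the job in, once; it reports no verdict.
The state is a dict: "clock": time; "joints": joint angles; "joint_vel": joint speeds; "joint_efforts": joint torques, N m; "position": TCP position; "ee_rot": TCP orientation; "contact_force": force on the tool from outside, world axes, zero at the start; "wrist_torque": the same for the moment, N m; "gripper_width": finger opening in mm.
Only numpy, scipy, OpenCV 4.12 (cv2) and the standard library are available. Lean on these libraries where they do the work, as an engineer would, in place of code of your own. Each camera call takes 0.05 s, during which the arm holds its last target.

## Working session

There is one attempt and no reset: what is moved stays moved. The work goes in short steps, Python scripts to look and compute and a tool call to move; the robot and the scene stay as the last step left them, time stands still between calls to the robot, and variables do not carry over. Pictures are saved under pics/ and viewed, and the job is handed in when it is done.

Besides the shell and the picture viewer there is one more tool, called as a command line: name --pt "numbers of a row" for each row, then --argument value for the rest. drive_tool: Moves the arm, as the interface text tells. Its arguments: {"type":"object","properties":{"steps":{"type":"array"}},"required":["steps"]}

```bash
ls; mkdir -p pics; cat > h.py <<'E'
import numpy as np, cv2
from bench import arm
from scipy.spatial.transform import Rotation as R
E
python3 - <<'E'
from h import *
print(arm.read_state())
for n in ("scene","top","wrist"):
    p=arm.camera_params(n); print(n,p)
    im,d=arm.get_image(n); cv2.imwrite(f"pics/{n}0.png",im); np.save(f"{n}0.npy",d)
E
```

```text
pics
{'clock': 0.0, 'joints': array([-9.32406773e-01,  3.85550887e-01,  6.62046333e-03, -5.23768884e-04,
       -1.19402493e+00, -2.58601599e-01]), 'joint_vel': array([-0.00163448,  0.00175605, -0.00094652, -0.00039477,  0.0001491 ,
       -0.00257275]), 'joint_efforts': array([-9.07180638e-04, -3.92291415e+01,  1.88404083e+01,  4.18636858e+00,
       -4.64248602e-03,  2.28727288e-05]), 'position': array([ 231.50239737, -579.90062879,  230.21925076]), 'ee_rot': array([-1.88659784e-01,  9.82041884e-01,  1.07829543e-03, -2.48750388e-04]), 'contact_force': array([-0.25599419,  0.21369141,  0.35046723]), 'wrist_torque': array([ 0.04304927, -0.00759756, -0.00087933]), 'gripper_width': 85.45135932354931}
scene {'K': array([[465.01947947,   0.        , 273.01366133],
       [  0.        , 465.01947947, 206.32414483],
       [  0.        ,   0.        ,   1.        ]]), 'world_to_cam': array([[-6.61339643e-01,  7.49765393e-01, -2.19484006e-02,
         3.84175921e+02],
       [-4.38905042e-01, -3.63081196e-01,  8.21909003e-01,
         2.07597333e+02],
       [ 6.08269875e-01,  5.53194270e-0
[... 473 characters left out ...]
3856e+02],
       [-1.07149803e-01, -2.11693140e-02,  9.94017495e-01,
        -7.61282432e+02],
       [ 0.00000000e+00,  0.00000000e+00,  0.00000000e+00,
         1.00000000e+00]])}
wrist {'K': array([[342.67631715,   0.        , 281.87231622],
       [  0.        , 342.67631715, 202.57223866],
       [  0.        ,   0.        ,   1.        ]]), 'mount': array([[ 6.72389634e-04,  9.54004387e-01,  2.99791890e-01,
         7.79540055e+01],
       [ 9.99999375e-01, -3.73724607e-04, -1.05357853e-03,
         6.70182929e-01],
       [-8.93078935e-04,  2.99792412e-01, -9.54004042e-01,
        -1.42551260e+02],
       [ 0.00000000e+00,  0.00000000e+00,  0.00000000e+00,
         1.00000000e+00]])}
```

View pics/scene0.png

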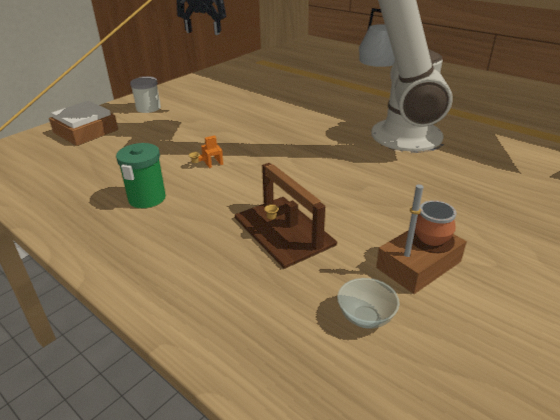

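View pics/top0.png

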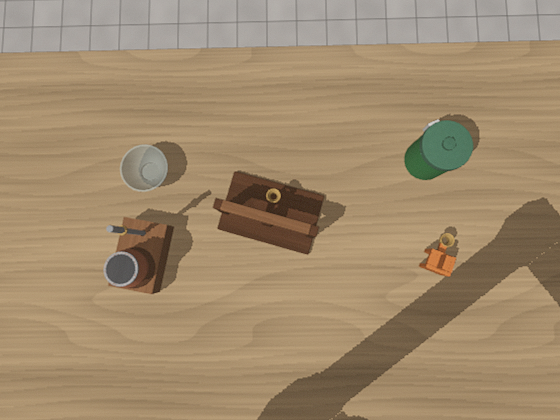

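View pics/wrist0.png

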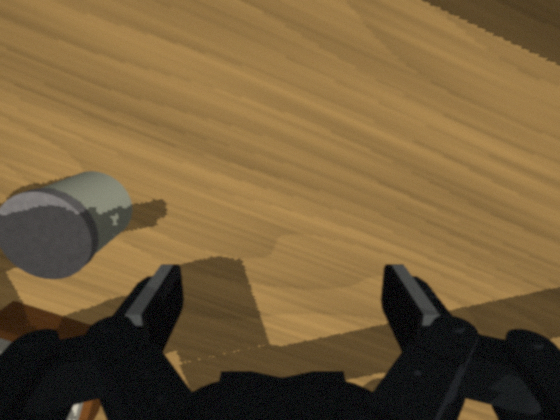

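The scene view shows the stand at (285,215), the carrier at (210,152), the holder with the bombilla at (412,225), the bowl at (368,305) and the yerbera at (143,175). The top view shows the carrier at (441,262) with its ring at (447,240), the stand ring at (273,196) and the bombilla at (112,230).

```bash
cat >> h.py <<'E'
def cloud(name,d,pose=None):
    p=arm.camera_params(name);K=p["K"]
    v,u=np.mgrid[:420,:560]
    P=np.stack([(u-K[0,2])/K[0,0]*d,-(v-K[1,2])/K[1,1]*d,-d],-1)
    if name=="wrist":
        M=p["mount"]; pos,q=pose; P=P@M[:3,:3].T+M[:3,3]
        return P@R.from_quat(q).as_matrix().T+pos
    T=np.linalg.inv(p["world_to_cam"]); return P@T[:3,:3].T+T[:3,3]
def cap(name,tag):
    s=arm.read_state(); im,d=arm.get_image(name); cv2.imwrite(f"pics/{tag}.png",im); 
    np.savez(f"{tag}.npz",im=im,d=d,p=s["position"],q=s["ee_rot"]); return s,im,d
def proj(name,X,pose=None):
    p=arm.camera_params(name);K=p["K"];X=np.atleast_2d(X)
    if name=="wrist":
        pos,q=pose;M=p["mount"]; t=(X-pos)@R.from_quat(q).as_matrix(); c=(t-M[:3,3])@M[:3,:3]
    else:
        T=p["world_to_cam"]; c=X@T[:3,:3].T+T[:3,3]
    return np.stack([K[0,2]+K[0,0]*c[:,0]/-c[:,2],K[1,2]-K[1,1]*c[:,1]/-c[:,2]],-1)
E
python3 - <<'E'
from h import *
for n in ("top","scene"):
    im=cv2.imread(f"pics/{n}0.png");d=np.load(f"{n}0.npy");P=cloud(n,d)
    hsv=cv2.cvtColor(im,cv2.COLOR_BGR2HSV).astype(int)
    H,S,V=hsv[...,0],hsv[...,1],hsv[...,2]
    # table
    tb=P[300:330,20:60] if n=="top" else P[330:360,180:220]
    print(n,"table z",np.median(tb[...,2]))
    org=(H>3)&(H<13)&(S>215)&(V>120)&(d>0)
    nn,lab,st,_=cv2.connectedComponentsWithStats(org.astype(np.uint8))
    for i in range(1,nn):
        if st[i,4]>30:
            q=P[lab==i]; print("orange",st[i],q.min(0).round(),q.max(0).round(),np.median(q,0).round(1))
            if st[i,4]<3000:
              for lo,hi in((30,50),(50,90)):
                w=q[(q[:,2]>lo)&(q[:,2]<hi)]
                if len(w): print(lo,hi,len(w),w.mean(0).round(1),w.min(0).round(),w.max(0).round())
    # stand rail
    if n=="top": reg=(slice(160,265),slice(205,335))
    else: reg=(slice(155,265),slice(230,340))
    q=P[reg].reshape(-1,3); h=hsv[reg].reshape(-1,3)
    r=q[(q[:,2]>108)&(q[:,2]<122)]; print("rail",len(r),r.mean(0).round(1),r.min(0).round(),r.max(0).round())
    c=r[:,:2]-r[:,:2].mean(0); print(" dir",np.linalg.svd(c,full_matrices=False)[2][0])
    br=(h[:,0]>15)&(h[:,0]<30)&(h[:,1]>120)&(q[:,2]>45)&(q[:,2]<76)
    b=q[br]; print("ring",len(b),b.mean(0).round(1),b.min(0).round(),b.max(0).round())
    # bombilla: high points
    hi=(P[...,2]>125)&(P[...,2]<230)&(d>0)
    reg=(slice(215,245),slice(95,150)) if n=="top" else (slice(175,265),slice(400,425))
    m=np.zeros_like(hi);m[reg]=True
    q=P[hi&m]; 
    for a in range(120,200,10):
        w=q[(q[:,2]>a)&(q[:,2]<=a+10)]
        if len(w):print("bomb",a,len(w),w.mean(0).round(1))
E
```

```text
top table z -0.5507745455498139
rail 1170 [555.   27.7 113.6] [520. -68. 108.] [591. 126. 118.]
 dir [0.28257896 0.95924404]
ring 131 [599.8  15.7  66.2] [519. -59.  46.] [615. 113.  76.]
bomb 120 6 [531.9 275.5 127.6]
bomb 130 4 [531.4 275.5 131.7]
bomb 140 44 [532.  275.6 147.6]
bomb 150 17 [531.5 274.8 155. ]
bomb 160 18 [531.8 274.9 165. ]
bomb 170 19 [531.6 275.4 174.7]
bomb 180 21 [532.2 274.4 185.7]
bomb 190 44 [532.2 278.6 193.9]
scene table z -0.83515522557542
rail 640 [558.8  38.2 113. ] [520. -68. 108.] [590. 125. 117.]
 dir [-0.2783099  -0.96049133]
ring 166 [597.   17.   62.6] [522. -68.  48.] [613. 126.  76.]
bomb 120 14 [534.2 280.6 127.8]
bomb 130 28 [533.5 280.4 135.3]
bomb 140 50 [534.7 280.3 147. ]
bomb 150 36 [534.7 280.5 154.7]
bomb 160 40 [534.1 280.7 164.9]
bomb 170 38 [534.3 280.5 175. ]
bomb 180 41 [533.9 280.3 184.8]
bomb 190 37 [532.3 279.8 193.1]
```

```bash
python3 - <<'E'
from h import *
for n,(a,b,c,e),k in (("top",(210,300,390,490),6),("top",(155,265,200,340),5),("top",(205,300,90,180),6),("scene",(175,290,370,470),6),("scene",(150,265,225,340),6)):
    im=cv2.imread(f"pics/{n}0.png")[a:b,c:e]; cv2.imwrite(f"pics/c_{n}_{c}.png",cv2.resize(im,None,fx=k,fy=k,interpolation=cv2.INTER_CUBIC))
E
python3 - <<'E'
from h import *
for n,reg in (("top",(slice(225,290),slice(410,470))),("scene",(slice(130,170),slice(185,230)))):
    im=cv2.imread(f"pics/{n}0.png");d=np.load(f"{n}0.npy");P=cloud(n,d)
    hsv=cv2.cvtColor(im,cv2.COLOR_BGR2HSV).astype(int)
    q=P[reg].reshape(-1,3);h=hsv[reg].reshape(-1,3)
    o=(h[:,0]<12)&(h[:,1]>200)
    for lo,hi in((38,50),(60,80)):
        m=(q[:,2]>lo)&(q[:,2]<hi)&o; w=q[m];print(n,lo,m.sum(),w.mean(0).round(1),w.min(0).round(),w.max(0).round())
        print("  rect",cv2.minAreaRect(w[:,:2].astype(np.float32)))
    m=(~o)&(h[:,0]>14)&(q[:,2]>10)&(q[:,2]<45);w=q[m];print(" ring",m.sum(),w.mean(0).round(1),w.min(0).round(),w.max(0).round())
    if n=="top":reg=(slice(205,300),slice(100,180))
    else: reg=(slice(220,290),slice(375,470))
    q=P[reg].reshape(-1,3); w=q[(q[:,2]>46)&(q[:,2]<53)]
    print("holder top",len(w),cv2.minAreaRect(w[:,:2].astype(np.float32)))
    q=q[(q[:,2]>108)&(q[:,2]<119)]
    print("cup",len(q),cv2.minAreaRect(q[:,:2].astype(np.float32)))
E
```

```text
<stdin>:8: RuntimeWarning: Mean of empty slice.
  ret = um.true_divide(
Traceback (most recent call last):
ValueError: zero-size array to reduction operation minimum which has no identity
```

View pics/c_top_390.png

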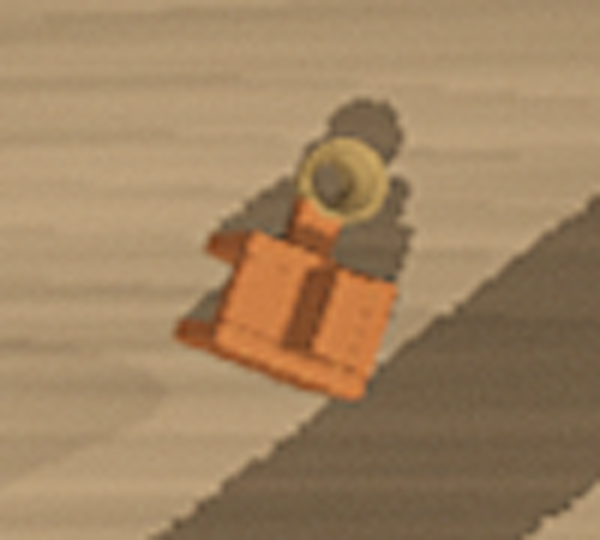

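View pics/c_top_90.png

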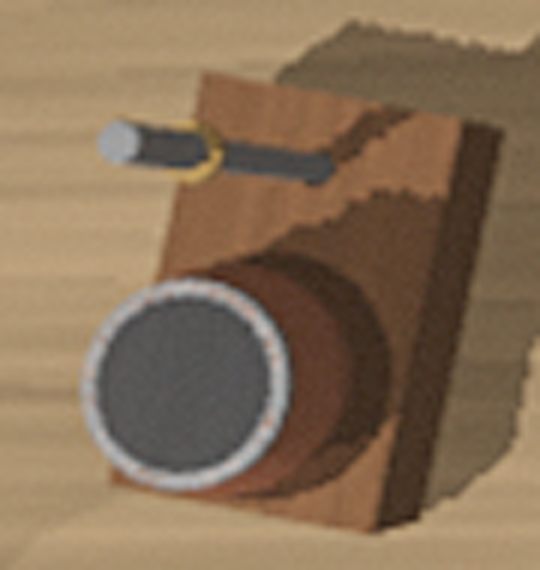

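View pics/c_scene_370.png

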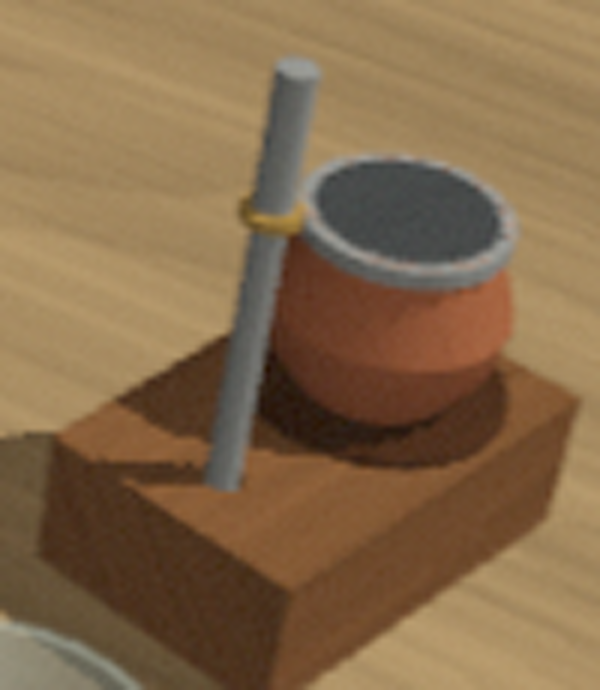

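```bash
python3 - <<'E'
from h import *
for n,reg in (("top",(slice(225,290),slice(410,470))),("scene",(slice(130,170),slice(185,230)))):
    im=cv2.imread(f"pics/{n}0.png");d=np.load(f"{n}0.npy");P=cloud(n,d)
    hsv=cv2.cvtColor(im,cv2.COLOR_BGR2HSV).astype(int)
    q=P[reg].reshape(-1,3);h=hsv[reg].reshape(-1,3)
    o=(h[:,0]<13)&(h[:,1]>150)
    for lo,hi in((38,50),(55,80)):
        m=(q[:,2]>lo)&(q[:,2]<hi)&(o|(lo>50)); w=q[m];print(n,lo,m.sum(),w.mean(0).round(1) if len(w) else 0)
        if len(w): print("  rect",cv2.minAreaRect(w[:,:2].astype(np.float32)), "zmax",w[:,2].max(),np.median(w[:,2]))
    m=(~o)&(h[:,0]>14)&(q[:,2]>16)&(q[:,2]<42);w=q[m];print(" ring",m.sum(),w.mean(0).round(1) )
    if n=="top":reg=(slice(205,300),slice(100,180))
    else: reg=(slice(220,290),slice(375,470))
    q=P[reg].reshape(-1,3); w=q[(q[:,2]>46)&(q[:,2]<53)]
    print("holder top",len(w),cv2.minAreaRect(w[:,:2].astype(np.float32)))
    q=q[(q[:,2]>108)&(q[:,2]<119)]
    print("cup",len(q),cv2.minAreaRect(q[:,:2].astype(np.float32)))
E
```

```text
top 38 140 [ 467.5 -309.4   42.8]
  rect ((466.5078430175781, -313.8948974609375), (50.1191291809082, 39.696144104003906), 68.57132720947266) zmax 49.063306973393765 42.800009854450025
top 55 146 [ 466.8 -312.3   69.7]
  rect ((466.6152038574219, -314.290771484375), (13.357868194580078, 28.275110244750977), 69.07093048095703) zmax 76.33197852754722 71.93202088142726
 ring 148 [ 509.5 -332.7   30.9]
holder top 1742 ((488.3020324707031, 288.195068359375), (91.28640747070312, 139.99713134765625), 78.61199951171875)
cup 980 ((478.4794616699219, 282.1047058105469), (62.483726501464844, 100.07612609863281), 54.23290252685547)
scene 38 9 [ 479.9 -324.5   41.7]
  rect ((483.43597412109375, -320.0544738769531), (37.946022033691406, 6.793848991394043), 56.26972961425781) zmax 43.93404594389904 41.37828802773913
scene 55 94 [ 467.6 -311.1   66.2]
  rect ((466.2658386230469, -312.7747497558594), (18.22652816772461, 28.197776794433594), 65.27388000488281) zmax 73.9998230191012 66.27685239956031
 ring 87 [ 508.8 -330.6   28.8]
holder top 1619 ((517.0499877929688, 281.8187255859375), (91.13385009765625, 204.50979614257812), 78.4000244140625)
cup 98 ((497.4513244628906, 296.8228454589844), (19.120506286621094, 85.74542236328125), 57.00286102294922)
```

Stand yaw is about -16.3°. The carrier's axis is at (466.5,-314) with yaw about -21 to -23°, and the bombilla is at about (532,278), upright. Next I hover over the carrier for a wrist look.

drive_tool --pt "-0.0352 0.0178 0.0033 0 0.0854" --pt "-0.0352 0.0178 0.0033 0 0.0854" --pt "-0.0352 0.0178 0.0033 0 0.0854" --pt "-0.0352 0.0178 0.0033 0 0.0854" --pt "-0.0352 0.0178 0.0033 0 0.0854" --pt "-0.0352 0.0178 0.0033 0 0.0854" --pt "-0.0352 0.0178 0.0033 0 0.0854" --pt "-0.0352 0.0178 0.0033 0 0.0854" --pt "-0.0352 0.0178 0.0033 0 0.0854" --pt "0 0 0 8.58 0.0854" --pt "0 0 0 8.58 0.0854" --pt "0 0 0 8.58 0.0854" --pt "0 0 0 8.58 0.0854" --pt "0 0 0 8.58 0.0854" --pt "0 0 0 0 0.0854" --pt "0 0 0 0 0.0854"

```text
clock: 1.75
position: [466.4, -314.1, 201.4]
ee_rot: [0.182, 0.983, 0.0, -0.0]
contact_force: [-0.0, 0.5, 0.6]
gripper_width: 85.2
```

```bash
cat >> h.py <<'E'
def yaw(q): 
    x=R.from_quat(q).as_matrix()[:,0]; return np.degrees(np.arctan2(x[1],x[0]))
def delta(tgt,yawt=None,s=None):
    s=s or arm.read_state(); M=R.from_quat(s["ee_rot"]).as_matrix()
    t=M.T@(np.array(tgt)-s["position"]); print("tool delta mm",t.round(2),"yaw now",round(yaw(s["ee_rot"]),2), "tool turn", None if yawt is None else round((-(yawt-yaw(s["ee_rot"]))+180)%360-180,2))
E
python3 - <<'E'
from h import *
s,im,d=cap("wrist","w1"); print(s["clock"],s["position"],yaw(s["ee_rot"]),R.from_quat(s["ee_rot"]).as_matrix()[:,2],s["contact_force"],s["joints"])
E
```

```text
1.75 [ 466.40191201 -314.14002295  201.39210779] 159.03371553240433 [-4.28584474e-04  2.62522920e-04 -9.99999874e-01] [-0.02924991  0.4653047   0.61420199] [-3.04667041e-01  3.02585969e-01 -1.93373915e-01 -1.38526679e-04
 -1.07532404e+00 -1.63199411e+00]
```

View pics/w1.png

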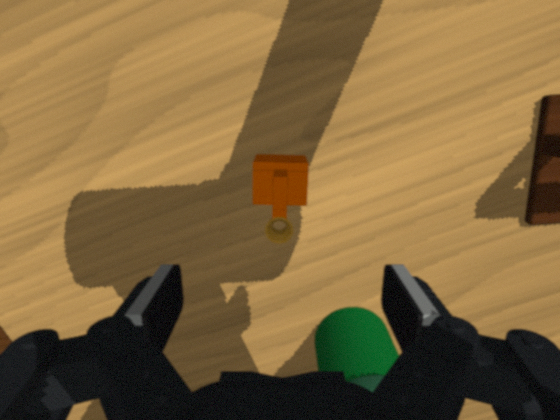

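The wrist view shows the carrier at (280,180), its fin at (280,185) and its ring at (279,231), below the block in the picture. I'll measure it from this cloud.

```bash
cat > carr.py <<'E'
from h import *
def carr(tag):
    z=np.load(tag+".npz");im,d=z["im"],z["d"];P=cloud("wrist",d,(z["p"],z["q"]))
    hsv=cv2.cvtColor(im,cv2.COLOR_BGR2HSV).astype(int)
    m=(hsv[...,0]<13)&(hsv[...,1]>200)&(d>0); m[260:]=False
    q=P[m]; print(m.sum(),"z pcts",np.percentile(q[:,2],[1,25,50,75,99]).round(1))
    for lo,hi in ((40,50),(66,82)):
        w=q[(q[:,2]>lo)&(q[:,2]<hi)]
        print(lo,len(w),w.mean(0).round(1),np.median(w[:,2]).round(1),cv2.minAreaRect(w[:,:2].astype(np.float32)))
    m=(hsv[...,0]>=14)&(P[...,2]>20)&(P[...,2]<42)&(d>0); m[260:]=False
    w=P[m]; w=w[np.hypot(*(w[:,:2]-[511,-332]).T)<20]; print("ring",len(w),w.mean(0).round(1),cv2.minEnclosingCircle(w[:,:2].astype(np.float32)),np.percentile(w[:,2],[5,50,95]))
    tb=P[20:100,20:200]; print("table",np.median(tb[...,2]))
carr("w1")
E
python3 carr.py
```

```text
227 z pcts [ 5.8  9.7 11.8 16.2 57.9]
40 2 [ 449.2 -299.    42.9] 42.9 ((449.19219970703125, -299.0093994140625), (3.5683720111846924, 0.0), -112.57768249511719)
66 2 [ 450.4 -311.6   68. ] 68.0 ((450.4461364746094, -311.6278076171875), (6.6157402992248535, 0.0), -111.65750885009766)
ring 572 [ 508.1 -333.9   32.2] ((506.9349060058594, -332.1917724609375), 16.173599243164062) [25.54734053 33.41037681 36.62727353]
table -0.2157088937050986
```

```bash
python3 - <<'E'
from h import *
z=np.load("w1.npz");im,d=z["im"],z["d"];P=cloud("wrist",d,(z["p"],z["q"]))
print(im[185,265],im[185,280],im[165,280],P[185,265],P[185,280],P[175,280])
reg=P[130:250,230:330].reshape(-1,3)
for lo,hi in ((40,49),(64,82)):
    w=reg[(reg[:,2]>lo)&(reg[:,2]<hi)];print(len(w),w.mean(0).round(1),np.median(w[:,2]),cv2.minAreaRect(w[:,:2].astype(np.float32)))
w=reg[(reg[:,2]>30)&(reg[:,2]<39)];
w=w[np.hypot(*(w[:,:2]-[509,-332]).T)<20]; print(w.mean(0),cv2.minEnclosingCircle(w[:,:2].astype(np.float32)))
E
```

```text
[  0  66 135] [  0  65 138] [  0  66 140] [ 460.2511967  -328.2264903    43.97740313] [ 457.78129719 -312.63443245   74.58163644] [ 451.23165013 -310.14243076   68.94176735]
1915 [ 462.1 -315.1   43.8] 43.88152031661204 ((463.84808349609375, -315.61749267578125), (49.83147048950195, 40.22706604003906), 67.55298614501953)
510 [ 462.8 -315.3   73.5] 73.74940949311782 ((463.378662109375, -315.7062683105469), (11.664857864379883, 27.809494018554688), 69.0771484375)
[ 509.52822912 -334.49442383   34.35724974] ((508.52276611328125, -333.81768798828125), 14.106053352355957)
```

drive_tool --pt "0.0017 -0.002 0.03 0.6 0.06" --pt "0 0 0.03 0 0.06" --pt "0 0 0.03 0 0.06" --pt "0 0 0.03 0 0.06" --pt "0 0 0.02 0 0.06" --pt "0 0 0.0125 0 0.06" --pt "0 0 0 0 0.06" --pt "0 0 0 0 0.06"

```text
clock: 2.6
position: [464.9, -315.8, 49.8]
ee_rot: [0.188, 0.982, -0.0, 0.001]
contact_force: [0.4, -0.5, -0.1]
gripper_width: 60.0
```

```bash
python3 - <<'E'
from h import *
s,im,d=cap("wrist","w2"); print(s["clock"],s["position"],yaw(s["ee_rot"]),s["contact_force"],s["gripper_width"])
E
```

```text
2.6 [ 464.8982381  -315.78908361   49.77150109] 158.31611690677667 [ 0.44872521 -0.52917476 -0.09830421] 59.9931274508343
```

View pics/w2.png

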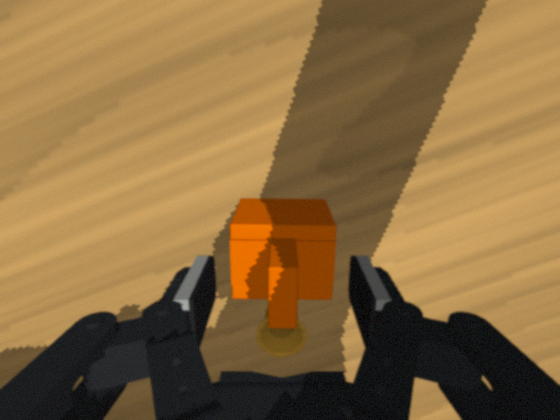

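The fin at (283,285) is midway between the pads at (212) and (350), so I close.

drive_tool --pt "0 0 0 0 0.0" --pt "0 0 0 0 0.0" --pt "0 0 0 0 0.0" --pt "0 0 0 0 0.0" --pt "0 0 0 0 0.0" --pt "0 0 0 0 0.0" --pt "0 0 -0.01 0 0.0" --pt "0 0 -0.02 0 0.0" --pt "0 0 -0.04 0 0.0" --pt "0 0 -0.04 0 0.0" --pt "0 0 -0.04 0 0.0" --pt "0 0 -0.02 0 0.0" --pt "0 0 0 0 0.0"

```text
clock: 3.95
position: [465.6, -316.1, 222.9]
ee_rot: [0.188, 0.982, -0.001, 0.004]
contact_force: [0.2, -0.2, -2.3]
gripper_width: 10.7
```

```bash
python3 - <<'E'
from h import *
s,im,d=cap("wrist","w3"); print(s["clock"],s["position"],yaw(s["ee_rot"]),s["contact_force"],s["gripper_width"])
s,im,d=cap("scene","s3")
E
```

```text
3.95 [ 465.64172824 -316.09275694  222.86928843] 158.27712178224274 [ 0.22193248 -0.22226383 -2.34756922] 10.724897966054005
```

View pics/w3.png

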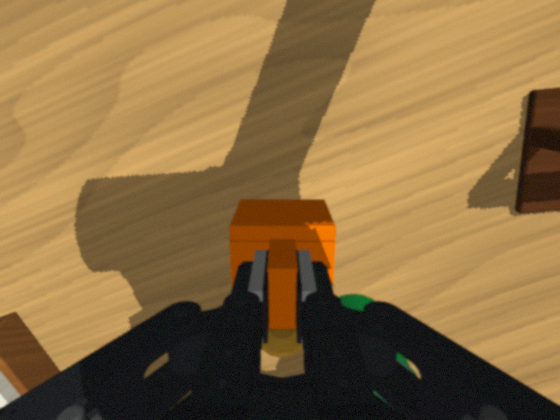

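View pics/s3.png

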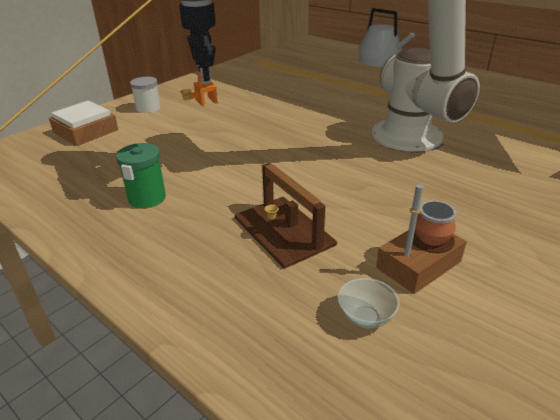

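The carrier is held, with the opening at 10.7 and a wrist load of 2.3 N. I go to a vantage where the wrist camera sees the stand past the carrier.

```bash
python3 - <<'E'
from h import *
delta([640,0,225],163.7)
E
```

```text
tool delta mm [-47.08 357.94  -6.33] yaw now 158.23 tool turn -5.47
```

drive_tool --pt "-0.002 0.015 0 0 0" --pt "-0.005 0.038 0 0 0" --pt "-0.005 0.038 0 0 0" --pt "-0.005 0.038 -0.001 0 0" --pt "-0.005 0.038 -0.001 0 0" --pt "-0.005 0.038 -0.001 0 0" --pt "-0.005 0.038 -0.001 0 0" --pt "-0.005 0.038 0 0 0" --pt "-0.005 0.038 0 0 0" --pt "-0.003 0.025 0 0 0" --pt "-0.002 0.014 0 -5.5 0" --pt "0 0 0 0 0" --pt "0 0 0 0 0"

```text
clock: 5.35
position: [639.7, 0.1, 221.2]
ee_rot: [0.142, 0.99, -0.001, -0.002]
contact_force: [0.3, -0.2, -1.3]
gripper_width: 10.8
```

```bash
python3 - <<'E'
from h import *
s,im,d=cap("wrist","w4"); print(s["clock"],s["position"],yaw(s["ee_rot"]),s["contact_force"],s["gripper_width"],s["joints"])
E
```

```text
5.35 [6.39659760e+02 1.46989362e-01 2.21194876e+02] 163.70636664221396 [ 0.25861138 -0.19427853 -1.28684664] 10.837692112251744 [ 2.52578091e-01  4.18167071e-01  3.45146112e-02 -3.27890271e-04
 -1.19088649e+00 -2.10762702e+00]
```

View pics/w4.png

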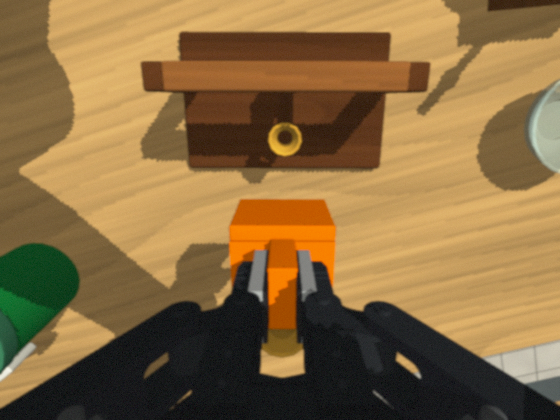

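The wrist view has the rail from (142,75) to (430,78), the stand ring at (285,138) and the held carrier at (282,240).

```bash
python3 - <<'E'
from h import *
z=np.load("w4.npz");im,d=z["im"],z["d"];pose=(z["p"],z["q"]);P=cloud("wrist",d,pose)
hsv=cv2.cvtColor(im,cv2.COLOR_BGR2HSV).astype(int)
reg=P[20:180,120:450].reshape(-1,3);hh=hsv[20:180,120:450].reshape(-1,3)
w=reg[(reg[:,2]>109)&(reg[:,2]<120)]
(c,sz,a)=cv2.minAreaRect(w[:,:2].astype(np.float32)); print("rail rect",c,sz,a,np.median(w[:,2]))
vx=cv2.fitLine(w[:,:2].astype(np.float32),cv2.DIST_HUBER,0,.01,.01).ravel(); print("line",vx,np.degrees(np.arctan2(vx[1],vx[0])))
m=(reg[:,2]>58)&(reg[:,2]<76)&(hh[:,0]>14)&(hh[:,1]>100); w=reg[m]
w=w[np.hypot(*(w[:,:2]-[600,16]).T)<22];top=w[w[:,2]>66.5]
print("ring",len(w),cv2.minEnclosingCircle(w[:,:2].astype(np.float32)),"top",len(top),cv2.minEnclosingCircle(top[:,:2].astype(np.float32)),np.percentile(top[:,2],[50,95]))
# base
w=reg[(reg[:,2]>9)&(reg[:,2]<15)];print("base",cv2.minAreaRect(w[:,:2].astype(np.float32)))
# carrier in tool frame
M=R.from_quat(z["q"]).as_matrix(); T=(P-z["p"])@M
reg=T[190:340,220:345].reshape(-1,3); col=hsv[190:340,220:345].reshape(-1,3)
o=(col[:,0]<13)&(col[:,1]>150)&(col[:,2]>60)
q=reg[o]; print("tool z hist",np.histogram(q[:,2],bins=np.arange(-40,61,4)))
for lo,hi in((2,9),(-28,-20)):
    w=q[(q[:,2]>lo)&(q[:,2]<hi)]
    if len(w)>5: print("tool",lo,len(w),w.min(0).round(1),w.max(0).round(1),np.median(w[:,2]).round(1),cv2.minAreaRect(w[:,:2].astype(np.float32)))
E
```

```text
rail rect (552.8814697265625, 27.24530029296875) (200.3681182861328, 19.722017288208008) 73.64904022216797 114.70429811935614
line [2.8042981e-01 9.5987451e-01 5.5286829e+02 2.7226963e+01] 73.714134
ring 697 ((595.3419189453125, 14.564640998840332), 17.555349349975586) top 460 ((598.8952026367188, 13.750862121582031), 13.961103439331055) [69.39371261 70.84034351]
base ((571.8993530273438, 21.698013305664062), (199.91517639160156, 128.57496643066406), 73.72953033447266)
tool z hist (array([ 0, 17, 46, 36, 24, 13, 18, 19, 24,  2,  0, 36,  0,  0,  0,  0,  0,
        0,  0,  0,  0,  0,  0,  0,  0]), array([-40, -36, -32, -28, -24, -20, -16, -12,  -8,  -4,   0,   4,   8,
        12,  16,  20,  24,  28,  32,  36,  40,  44,  48,  52,  56,  60]))
tool 2 36 [ -7.7 -23.9   4.5] [ 9.1 13.8  7. ] 5.7 ((3.6224141120910645, -6.431011199951172), (39.68230438232422, 12.69724178314209), 74.79547119140625)
tool -28 60 [-11.6 -19.4 -27.8] [ 14.   18.6 -20. ] -24.3 ((7.366903305053711, 0.3252429962158203), (31.570043563842773, 24.46449089050293), 55.72392654418945)
```

```bash
python3 - <<'E'
from h import *
for t in("w3","w4"):
    z=np.load(t+".npz");im,d=z["im"],z["d"]
    P=cloud("wrist",d,(z["p"],z["q"]));M=R.from_quat(z["q"]).as_matrix(); T=(P-z["p"])@M
    q=T[190:350,220:345].reshape(-1,3); b=im[190:350,220:345].reshape(-1,3).astype(int)
    o=(b[:,2]>b[:,0]+50)&(b[:,2]>1.6*b[:,1])
    for lo,hi in((2,10),(-28,-18),(6,22)):
        m=(q[:,2]>lo)&(q[:,2]<hi)&(o if hi<22 else ~o); w=q[m]
        if len(w)>5: print(t,lo,len(w),w.min(0).round(1),w.max(0).round(1),np.median(w[:,2]).round(1),cv2.minAreaRect(w[:,:2].astype(np.float32)))
    # back edge line of block: top, x max
    w=q[(q[:,2]>2)&(q[:,2]<10)&o]
    ys=np.arange(-22,23,4); print([ (int(y),round(w[abs(w[:,1]-y)<2][:,0].max(),1)) for y in ys if (abs(w[:,1]-y)<2).any()])
E
```

```text
w3 2 3410 [-10.7 -25.2   2.2] [21.  24.8 10. ] 6.1 ((5.165143013000488, -0.22910690307617188), (50.07581329345703, 31.520784378051758), 89.83564758300781)
w3 -28 1949 [-13.8 -19.5 -27.9] [ 15.1  18.9 -18.1] -23.9 ((3.942350387573242, -3.0777854919433594), (31.67845916748047, 32.5857048034668), 32.71613693237305)
w3 6 526 [-58.6 -25.5   6.1] [20.6 24.5 22. ] 17.7 ((-18.944110870361328, -0.3998737335205078), (49.937843322753906, 79.2415542602539), 89.74180603027344)
[(-22, np.float64(20.9)), (-18, np.float64(20.8)), (-14, np.float64(20.8)), (-10, np.float64(20.6)), (-6, np.float64(20.8)), (-2, np.float64(20.9)), (2, np.float64(20.9)), (6, np.float64(20.8)), (10, np.float64(20.9)), (14, np.float64(21.0)), (18, np.float64(20.8)), (22, np.float64(20.7))]
w4 2 3410 [-11.7 -25.5   2. ] [21.2 24.7 10. ] 6.1 ((4.9807586669921875, -0.24460220336914062), (32.33019256591797, 50.5227165222168), 1.149965524673462)
w4 -28 1962 [-14.  -19.4 -27.8] [ 15.   18.8 -18. ] -23.9 ((3.91253662109375, 2.577808380126953), (32.35633087158203, 31.781673431396484), 57.45295715332031)
w4 6 534 [-58.3 -25.4   6.2] [20.7 24.3 21.9] 18.0 ((-18.931896209716797, -0.9368877410888672), (78.81403350830078, 49.424049377441406), 0.799660325050354)
[(-22, np.float64(21.0)), (-18, np.float64(20.7)), (-14, np.float64(20.7)), (-10, np.float64(20.9)), (-6, np.float64(21.2)), (-2, np.float64(20.9)), (2, np.float64(21.1)), (6, np.float64(20.9)), (10, np.float64(20.7)), (14, np.float64(20.8)), (18, np.float64(20.7)), (22, np.float64(20.7))]
```

The stand is at (552.9,27.2) with yaw -16.3°, and its rail top is at 114.7 as the text says. The carrier sits square in the hand, so I need TCP at about (553.8,27.3).

drive_tool --pt "0.01 0.0003 0 0 0" --pt "0.02 0.0004 0 0 0" --pt "0.03 0.0006 0 0 0" --pt "0.02 0.0004 0 0 0" --pt "0.0101 0.0003 0 0 0" --pt "0 0 0.02 0 0" --pt "0 0 0.015 0 0" --pt "0 0 0 0 0" --pt "0 0 0 0 0"

```text
clock: 6.3
position: [554.8, 26.4, 188.5]
ee_rot: [0.141, 0.99, -0.0, 0.0]
contact_force: [-0.1, -0.1, -1.0]
gripper_width: 11.1
```

```bash
python3 - <<'E'
from h import *
s,im,d=cap("scene","s5"); print(s["clock"],s["position"],yaw(s["ee_rot"]),s["contact_force"],s["gripper_width"])
cv2.imwrite("pics/s5c.png",cv2.resize(im[60:270,200:360],None,fx=3.7,fy=2.8*1.0,interpolation=cv2.INTER_CUBIC))
delta([553.8,27.3,131],163.7)
E
```

```text
6.3 [554.76056843  26.41837555 188.5109314 ] 163.73484837210552 [-0.07053195 -0.09263114 -1.01975748] 11.067869280390152
tool delta mm [ 1.61  0.3  57.99] yaw now 163.74 tool turn 0.04
```

View pics/s5c.png

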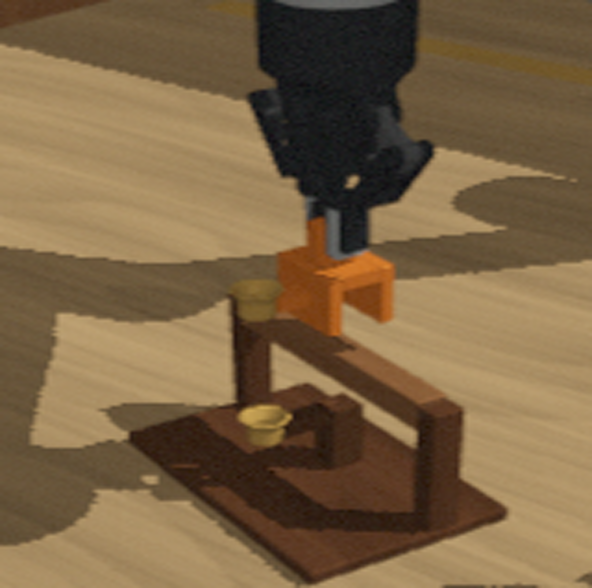

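drive_tool --pt "0.0014 0.0003 0 0 0" --pt "0 0 0.01 0 0" --pt "0 0 0.008 0 0" --pt "0 0 0.007 0 0" --pt "0 0 0.007 0 0" --pt "0 0 0 0 0"

```text
clock: 6.95
position: [552.5, 27.2, 154.5]
ee_rot: [0.141, 0.99, -0.001, -0.001]
contact_force: [-0.3, 0.1, -1.0]
gripper_width: 10.6
```

```bash
python3 - <<'E'
from h import *
s,im,d=cap("scene","s6"); print(s["clock"],s["position"],yaw(s["ee_rot"]),s["contact_force"],s["wrist_torque"],s["gripper_width"])
cv2.imwrite("pics/s6c.png",cv2.resize(im[60:270,200:360],None,fx=3.7,fy=2.8*1.0,interpolation=cv2.INTER_CUBIC))
delta([553.8,27.3,131],163.7)
E
```

```text
6.95 [552.45732018  27.2472022  154.54180717] 163.74817675847302 [-0.29494481  0.09777993 -0.97990012] [-0.01753738  0.01515855  0.0350826 ] 10.595547528921564
tool delta mm [-0.84  0.21 24.31] yaw now 163.76 tool turn 0.06
```

View pics/s6c.png

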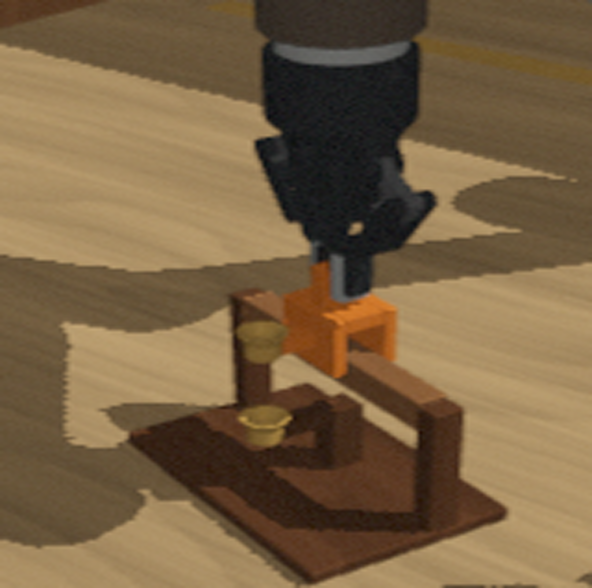

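The carrier is astride the rail without contact, and the rings are nearly in line at (262,340) and (264,425) in the crop. I go on down.

drive_tool --pt "-0.0006 0.0002 0.006 0 0" --pt "0 0 0.006 0 0" --pt "0 0 0.005 0 0" --pt "0 0 0.003 0 0" --pt "0 0 0.002 0 0" --pt "0 0 0 0 0" --pt "0 0 0 0 0"

```text
clock: 7.7
position: [554.1, 27.5, 134.2]
ee_rot: [0.141, 0.99, 0.0, 0.0]
contact_force: [0.6, -0.5, -0.8]
gripper_width: 11.0
```

```bash
python3 - <<'E'
from h import *
s,im,d=cap("wrist","w7"); print(s["clock"],s["position"],yaw(s["ee_rot"]),s["contact_force"],s["wrist_torque"],s["gripper_width"])
s,im,d=cap("scene","s7")
delta([553.8,27.3,131],163.7)
E
```

```text
7.7 [554.07848356  27.51626172 134.24792415] 163.76524156279106 [ 0.56756541 -0.5493043  -0.79126368] [-0.01118953 -0.03429949  0.01524635] 10.95845159753945
tool delta mm [ 0.24 -0.31  3.39] yaw now 163.76 tool turn 0.06
```

View pics/w7.png

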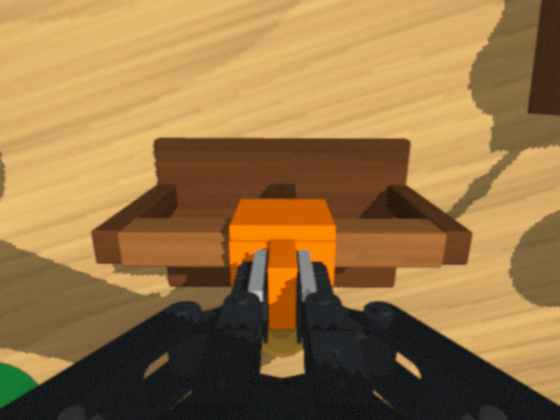

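The carrier is centred on the rail: about 138 px of rail shows to its left and 136 to its right. I lower it the last 3 mm to seat it.

drive_tool --pt "0 0 0.0015 0 0" --pt "0 0 0.0015 0 0" --pt "0 0 0.0005 0 0" --pt "0 0 0 0 0"

```text
clock: 8.2
position: [554.0, 27.5, 130.9]
ee_rot: [0.141, 0.99, 0.0, 0.0]
contact_force: [-0.5, -0.3, -0.1]
gripper_width: 10.8
```

drive_tool --pt "0 0 0.0005 0 0" --pt "0 0 0 0 0" --pt "0 0 0 0 0.03" --pt "0 0 0 0 0.03" --pt "0 0 0 0 0.03" --pt "0 0 0 0 0.03" --pt "0 0 0 0 0.03"

```text
clock: 8.9
position: [553.9, 27.5, 129.9]
ee_rot: [0.141, 0.99, -0.0, -0.0]
contact_force: [-0.1, -0.6, -0.3]
gripper_width: 30.3
```

```bash
python3 - <<'E'
from h import *
s,im,d=cap("wrist","w8"); print(s["clock"],s["position"],yaw(s["ee_rot"]),s["contact_force"],s["wrist_torque"],s["gripper_width"])
E
```

```text
8.9 [553.92101871  27.4757275  129.92633644] 163.75904238941033 [-0.08912221 -0.59958548 -0.28804477] [-0.01170477  0.01186926  0.01541244] 30.278761310664585
```

View pics/w8.png

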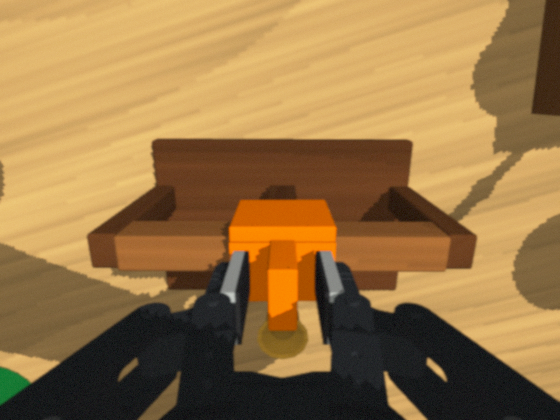

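Released, and the fin stays upright between the pads. I rise and look at both rings from beyond the stand.

drive_tool --pt "0 0 -0.01 0 0.03" --pt "0 0 -0.02 0 0.03" --pt "0 0 -0.03 0 0.03" --pt "0 0 -0.03 0 0.03" --pt "0 0 -0.01 0 0.03" --pt "-0.03 0 0 0 0.06" --pt "-0.03 0 0 0 0.06" --pt "-0.03 0 0 0 0.06" --pt "-0.02 0 0 0 0.06" --pt "0 0 0 0 0.06" --pt "0 0 0 0 0.06"

```text
clock: 10.05
position: [659.0, -3.4, 229.2]
ee_rot: [0.142, 0.99, -0.0, -0.001]
contact_force: [-0.2, -0.3, 0.3]
gripper_width: 59.7
```

```bash
python3 - <<'E'
from h import *
s,im,d=cap("wrist","w9"); print(s["clock"],s["position"],yaw(s["ee_rot"]),s["contact_force"],s["gripper_width"])
s2,im2,d2=cap("scene","s9")
s3,im3,d3=cap("top","t9")
cv2.imwrite("pics/s9c.png",cv2.resize(im2[130:270,210:350],None,fx=4,fy=4,interpolation=cv2.INTER_CUBIC))
E
```

```text
10.05 [659.03813171  -3.36912858 229.20838529] 163.72690711719125 [-0.18620988 -0.32743519  0.3333845 ] 59.73089490659803
```

View pics/w9.png

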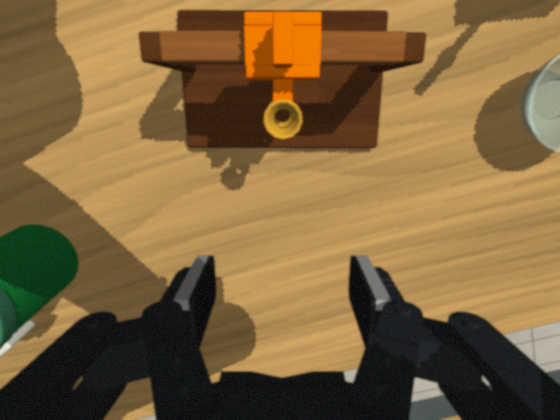

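View pics/s9c.png

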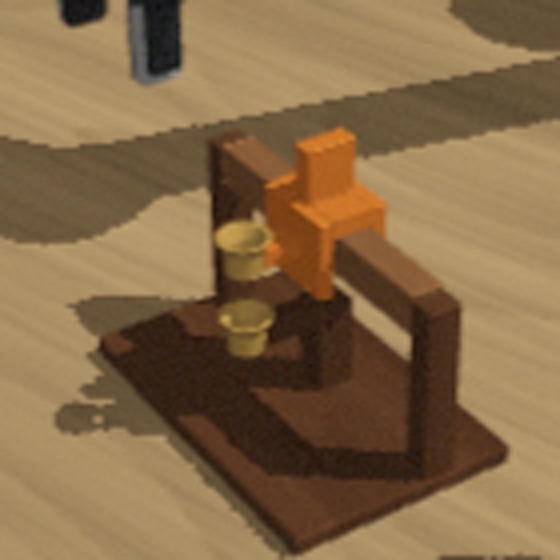

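The carrier hangs on the rail. The rings in the scene crop are at (244,250) and (247,328), nearly in line. I'll put numbers on it.

```bash
python3 - <<'E'
from h import *
z=np.load("w9.npz");d=z["d"];P=cloud("wrist",d,(z["p"],z["q"]))
reg=P[0:170,120:450].reshape(-1,3)
near=lambda q,c,r:q[np.hypot(*(q[:,:2]-c).T)<r]
w=reg[(reg[:,2]>122)&(reg[:,2]<129)];print("block top",len(w),np.median(w[:,2]),cv2.minAreaRect(w[:,:2].astype(np.float32)))
a=np.c_[w[:,:2],np.ones(len(w))];print(" tilt",np.linalg.lstsq(a,w[:,2],rcond=None)[0][:2])
w=near(reg[(reg[:,2]>113)&(reg[:,2]<120.5)],[599,14],18);print("ring top",len(w),np.median(w[:,2]),cv2.minEnclosingCircle(w[:,:2].astype(np.float32)))
w=reg[(reg[:,2]>110)&(reg[:,2]<118)];w=w[np.hypot(*(w[:,:2]-[599,14]).T)>25];print("rail",cv2.minAreaRect(w[:,:2].astype(np.float32)),np.median(w[:,2]))
# scene: ring mid from both rings
z=np.load("s9.npz");P=cloud("scene",z["d"]);reg=P[150:230,250:300].reshape(-1,3);b=z["im"][150:230,250:300].reshape(-1,3).astype(int)
y=(b[:,1]>1.5*b[:,0])&(b[:,1]>.65*b[:,2])
for lo,hi in((50,71),(97,118)):
    w=near(reg[y&(reg[:,2]>lo)&(reg[:,2]<hi)],[599,15],22); print("scene",lo,len(w),w.mean(0).round(1),np.percentile(w[:,2],[2,98]).round(1))
z=np.load("t9.npz");P=cloud("top",z["d"]);reg=P[160:240,200:340].reshape(-1,3)
w=near(reg[(reg[:,2]>113)&(reg[:,2]<120)],[600,15],18);print("top ring",len(w),cv2.minEnclosingCircle(w[:,:2].astype(np.float32)))
E
```

```text
block top 3809 124.90319085570265 ((553.695068359375, 27.30958366394043), (50.097476959228516, 39.71831130981445), 74.08006286621094)
 tilt [-0.00084585  0.0008108 ]
ring top 667 116.32998755262572 ((599.7113647460938, 14.026952743530273), 14.034919738769531)
rail ((558.0418090820312, 25.563308715820312), (199.41355895996094, 30.82852554321289), 73.65442657470703) 114.61981412062877
scene 50 153 [599.7  15.4  62.7] [50.7 70. ]
scene 97 152 [601.7  15.5 109.3] [ 98.2 116.9]
top ring 87 ((602.2835083007812, 15.253801345825195), 13.82455825805664)
```

The upper ring is at (599.7,14.0) and the lower at (598.9,13.8), about 0.8 mm apart, with the block top at 124.9 against an expected 125. Next is the bombilla.

```bash
python3 - <<'E'
from h import *
delta([532,277,290],163.7)
E
```

```text
tool delta mm [199.85 233.49 -59.53] yaw now 163.79 tool turn 0.09
```

drive_tool --pt "0 0 -0.03 0 0.06" --pt "0.01 0.0115 -0.03 0 0.06" --pt "0.02 0.0235 0 0 0.06" --pt "0.027 0.0315 0 0 0.06" --pt "0.027 0.0315 0 0 0.06" --pt "0.027 0.0315 0 0 0.06" --pt "0.027 0.0315 0 0 0.06" --pt "0.027 0.0315 0 0 0.06" --pt "0.02 0.0235 0 0 0.06" --pt "0.015 0.0175 0 0 0.06" --pt "0 0 0 0 0.06" --pt "0 0 0 0 0.06"

```text
clock: 11.4
position: [532.0, 277.1, 290.6]
ee_rot: [0.14, 0.99, 0.0, 0.0]
contact_force: [-0.6, -0.2, 0.1]
gripper_width: 59.8
```

```bash
python3 - <<'E'
from h import *
s,im,d=cap("wrist","w10"); print(s["clock"],s["position"],yaw(s["ee_rot"]),s["joints"],s["gripper_width"])
z=np.load("w10.npz");P=cloud("wrist",d,(z["p"],z["q"]))
m=(P[...,2]>130)&(P[...,2]<200)&(d>0);m[260:]=False
for lo in range(50,200,10):
    mm=(P[...,2]>lo)&(P[...,2]<=lo+10)&(np.hypot(P[...,0]-532,P[...,1]-277)<16)&(d>0)
    w=P[mm]
    if len(w): print(lo,len(w),w.mean(0).round(1),w.min(0).round(1),w.max(0).round(1))
E
```

```text
11.4 [532.04565091 277.06166326 290.60493176] 163.85461694621569 [ 7.49801158e-01  3.07608290e-01  4.20701233e-02  8.71760025e-05
 -1.30485835e+00 -2.60241043e+00] 59.82738250555665
50 206 [529.5 276.6  50.9] [516.1 261.3  50. ] [546.5 292.8  59.3]
60 14 [525.6 278.9  65.3] [524.5 274.5  60.2] [528.3 283.   69.7]
70 17 [525.8 279.1  75.3] [524.8 274.5  70.3] [528.  283.   79.9]
80 20 [526.  279.4  85.3] [524.8 274.6  80.1] [530.3 283.2  89.7]
90 18 [526.2 279.6  95.5] [524.7 274.8  91.2] [530.  283.2  99.8]
100 21 [525.9 279.5 105.3] [524.7 274.9 100.3] [529.4 283.1 109.5]
110 23 [525.9 279.6 114.9] [524.6 275.  110. ] [529.  283.1 119.5]
120 14 [525.4 279.1 123.4] [524.7 275.1 120.5] [527.2 282.5 127.4]
140 144 [526.4 279.1 148.7] [520.6 269.6 146. ] [536.8 287.1 150. ]
150 44 [525.4 279.6 154.1] [521.9 270.7 150. ] [530.8 286.2 159.1]
160 46 [524.9 279.4 165.1] [523.6 273.9 160.5] [529.  284.  169.8]
170 48 [525.6 280.  175.3] [523.6 272.5 170.5] [530.6 284.2 180. ]
180 56 [525.  279.2 185.2] [523.5 272.8 180. ] [529.9 284.1 189.8]
190 211 [528.9 278.5 194.6] [523.7 272.5 190.3] [535.1 284.1 196.7]
```

View pics/w10.png

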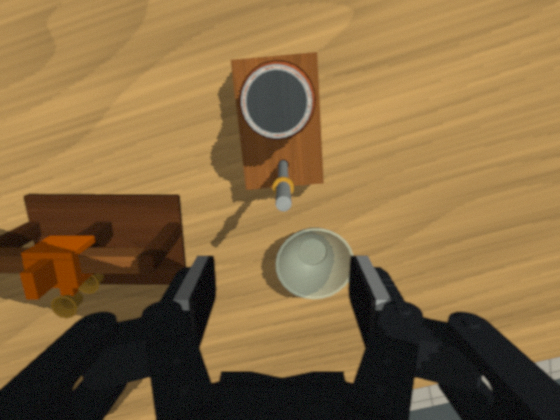

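The bombilla is upright with its top at (284,203) in the picture, which is (529.4,278.3,195). I descend around the mouthpiece to TCP z = 154.

drive_tool --pt "0.0028 0.0004 0.02 0 0.05" --pt "0 0 0.035 0 0.05" --pt "0 0 0.035 0 0.05" --pt "0 0 0.025 0 0.05" --pt "0 0 0.015 0 0.05" --pt "0 0 0.0065 0 0.05" --pt "0 0 0 0 0.05" --pt "0 0 0 0 0.05"

```text
clock: 12.25
position: [531.0, 277.9, 154.7]
ee_rot: [0.141, 0.99, 0.001, 0.001]
contact_force: [0.6, 0.3, -0.0]
gripper_width: 49.9
```

```bash
python3 - <<'E'
from h import *
s,im,d=cap("wrist","w11"); print(s["clock"],s["position"],yaw(s["ee_rot"]),s["contact_force"],s["gripper_width"])
E
```

```text
12.25 [531.03117538 277.93669852 154.72772432] 163.73529599879646 [ 0.62680189  0.32570899 -0.01092161] 49.92475627265555
```

View pics/w11.png

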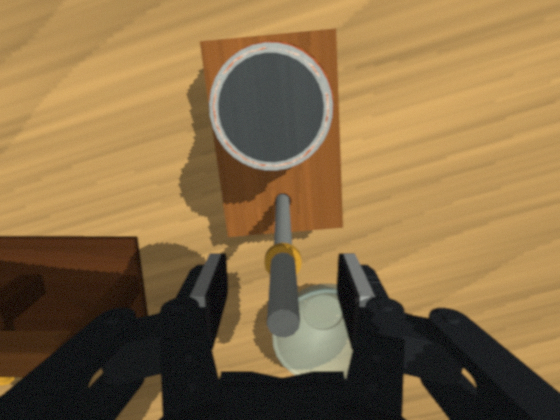

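The mouthpiece at (284,310) is between the pads at (222) and (342). I close and check before lifting.

drive_tool --pt "0.001 0 0 0 0.05" --pt "0 0 0 0 0.0" --pt "0 0 0 0 0.0" --pt "0 0 0 0 0.0" --pt "0 0 0 0 0.0" --pt "0 0 0 0 0.0" --pt "0 0 0 0 0.0" --pt "0 0 0 0 0.0"

```text
clock: 13.1
position: [529.5, 278.4, 154.0]
ee_rot: [0.141, 0.99, 0.0, 0.0]
contact_force: [0.4, -0.4, 3.5]
gripper_width: 10.5
```

```bash
python3 - <<'E'
from h import *
s=arm.read_state(); print(s["clock"],s["position"],yaw(s["ee_rot"]),s["contact_force"],s["gripper_width"])
E
```

```text
13.1 [529.52153529 278.4442415  154.00438342] 163.77036153316806 [ 0.39976071 -0.36603494  3.46939663] 10.473715792507369
```

Gripped. Lift straight out until the tip is at about z = 170.

drive_tool --pt "0 0 -0.005 0 0.0" --pt "0 0 -0.015 0 0.0" --pt "0 0 -0.025 0 0.0" --pt "0 0 -0.03 0 0.0" --pt "0 0 -0.03 0 0.0" --pt "0 0 -0.03 0 0.0" --pt "0 0 -0.02 0 0.0" --pt "0 0 -0.005 0 0.0" --pt "0 0 0 0 0.0" --pt "0 0 0 0 0.0"

```text
clock: 14.1
position: [528.6, 278.0, 311.7]
ee_rot: [0.141, 0.99, -0.001, -0.001]
contact_force: [1.4, 0.5, -1.0]
gripper_width: 10.2
```

```bash
python3 - <<'E'
from h import *
s,im,d=cap("wrist","w12"); print(s["clock"],s["position"],yaw(s["ee_rot"]),s["contact_force"],s["gripper_width"])
s2,im2,d2=cap("scene","s12")
cv2.imwrite("pics/s12c.png",cv2.resize(im2[60:300,330:490],None,fx=2.5,fy=2.5))
delta([599.3,13.9,314],163.7)
E
```

```text
14.1 [528.5743942  277.96483278 311.73432921] 163.74872380038894 [ 1.35721156  0.50142948 -1.02640779] 10.16282230676485
tool delta mm [-141.62 -233.75   -1.95] yaw now 163.75 tool turn 0.05
```

View pics/w12.png

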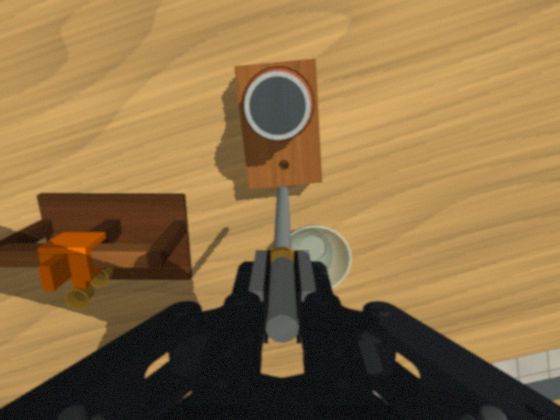

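View pics/s12c.png

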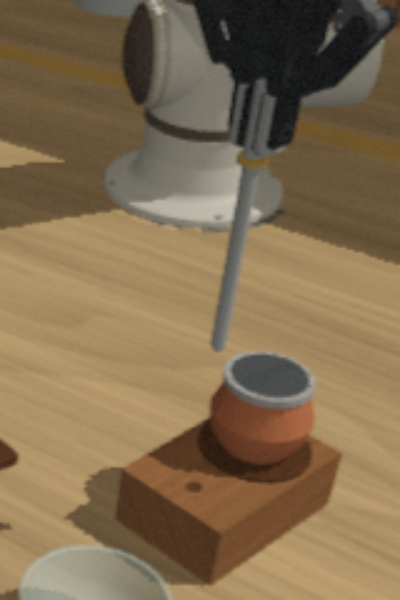

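The bombilla is out of its hole; the tip is at (283,190) in the wrist view. I'll measure its axis in the tool frame from two cameras.

```bash
cat > axis.py <<'E'
from h import *
import sys
def axis(wt,st):
    z=np.load(wt+".npz");pos,q=z["p"],z["q"];M=R.from_quat(q).as_matrix();d=z["d"]
    T=(cloud("wrist",d,(pos,q))-pos)@M; 
    for nm,TT in (("wrist",T),("scene",(cloud("scene",np.load(st+".npz")["d"])-pos)@M if st else None)):
        if TT is None: continue
        m=(np.hypot(TT[...,0],TT[...,1])<22)&(TT[...,2]>4)&(TT[...,2]<165)
        w=TT[m]; print(nm,m.sum(),"zmax",w[:,2].max().round(1))
        for lo in range(10,160,15):
            v=w[(w[:,2]>lo)&(w[:,2]<=lo+15)]
            if len(v)>3: print("  ",lo,len(v),"xmax",np.percentile(v[:,0],95).round(1),"x",np.median(v[:,0]).round(1),"xmin",np.percentile(v[:,0],5).round(1),"ymid",((np.percentile(v[:,1],3)+np.percentile(v[:,1],97))/2).round(2),"w",np.ptp(np.percentile(v[:,1],[3,97])).round(1))
axis(sys.argv[1],sys.argv[2] if len(sys.argv)>2 else None)
E
python3 axis.py w12 s12
```

```text
wrist 1123 zmax 140.4
   10 80 xmax 4.7 x 4.0 xmin 2.3 ymid -0.32 w 7.9
   25 182 xmax 4.5 x 3.7 xmin 0.9 ymid -0.14 w 8.9
   40 145 xmax 4.5 x 3.8 xmin 1.3 ymid -0.26 w 9.0
   55 117 xmax 4.5 x 3.9 xmin 0.7 ymid -0.07 w 9.0
   70 100 xmax 4.6 x 3.7 xmin 1.5 ymid -0.27 w 8.9
   85 84 xmax 4.5 x 3.8 xmin 1.0 ymid -0.15 w 9.1
   100 68 xmax 4.6 x 3.9 xmin 1.1 ymid 0.04 w 9.1
   115 62 xmax 4.6 x 3.9 xmin 1.5 ymid -0.3 w 8.9
   130 35 xmax 4.6 x 3.9 xmin 1.1 ymid -0.32 w 9.1
scene 544 zmax 144.2
   10 58 xmax 0.0 x -4.6 xmin -6.5 ymid 2.07 w 9.0
   25 62 xmax -0.4 x -4.2 xmin -7.2 ymid 1.81 w 7.8
   40 60 xmax -0.2 x -4.4 xmin -6.5 ymid 1.56 w 8.4
   55 55 xmax 0.8 x -4.1 xmin -6.5 ymid 1.84 w 7.9
   70 59 xmax 1.3 x -4.3 xmin -6.5 ymid 1.23 w 8.7
   85 54 xmax 0.4 x -4.3 xmin -6.1 ymid 1.92 w 7.4
   100 52 xmax -0.0 x -4.3 xmin -6.2 ymid 1.64 w 9.0
   115 48 xmax 0.1 x -3.8 xmin -6.2 ymid 2.21 w 7.9
   130 42 xmax -0.2 x -4.2 xmin -6.3 ymid 2.35 w 7.4
```

The bombilla is parallel to the tool axis, offset about (-0.3,-0.2) mm, with its tip 144 mm ahead of the TCP. I carry it over the rings.

drive_tool --pt "-0.0071 -0.0117 0 0 0.0" --pt "-0.0142 -0.0234 0 0 0.0" --pt "-0.0184 -0.0304 0 0 0.0" --pt "-0.0184 -0.0304 0 0 0.0" --pt "-0.0184 -0.0304 0 0 0.0" --pt "-0.0184 -0.0304 0 0 0.0" --pt "-0.0184 -0.0304 0 0 0.0" --pt "-0.0142 -0.0234 0 0 0.0" --pt "-0.0085 -0.014 0 0 0.0" --pt "-0.0056 -0.009 0 0 0.0" --pt "0 0 0 0 0" --pt "0 0 0 0 0" --pt "0 0 0 0 0"

```text
clock: 15.5
position: [599.8, 15.5, 313.6]
ee_rot: [0.141, 0.99, 0.0, -0.0]
contact_force: [-0.7, 0.5, -0.6]
gripper_width: 10.7
```

```bash
cat > look.py <<'E'
from h import *
import sys
t=sys.argv[1]
s,im,d=cap("wrist","w"+t); print(s["clock"],s["position"],yaw(s["ee_rot"]),s["contact_force"],s["gripper_width"])
s2,im2,d2=cap("scene","s"+t)
cv2.imwrite(f"pics/s{t}c.png",cv2.resize(im2[90:270,200:350],None,fx=3.3,fy=3.3,interpolation=cv2.INTER_CUBIC))
delta([599.1,14.2,175],163.7)
pos=np.array([arm.read_state()["position"] for _ in range(1)])
E
python3 look.py 13; python3 axis.py w13
```

```text
15.5 [599.80063539  15.52259367 313.61629783] 163.8414670032731 [-0.71242758  0.48319353 -0.62674733] 10.67246587053911
tool delta mm [  0.34  -1.47 138.74] yaw now 163.85 tool turn 0.15
wrist 1122 zmax 140.3
   10 79 xmax 4.6 x 4.0 xmin 2.1 ymid -0.34 w 7.9
   25 185 xmax 4.6 x 3.8 xmin 0.9 ymid -0.14 w 8.9
   40 142 xmax 4.6 x 3.9 xmin 1.4 ymid -0.27 w 8.9
   55 121 xmax 4.7 x 3.8 xmin 1.0 ymid -0.05 w 8.9
   70 97 xmax 4.4 x 3.8 xmin 1.5 ymid -0.23 w 9.0
   85 87 xmax 4.5 x 3.8 xmin 1.1 ymid -0.01 w 8.7
   100 69 xmax 4.7 x 3.8 xmin 0.9 ymid 0.05 w 9.1
   115 60 xmax 4.6 x 3.8 xmin 1.6 ymid -0.3 w 8.9
   130 34 xmax 4.6 x 3.8 xmin 1.7 ymid 0.05 w 8.4
```

View pics/w13.png

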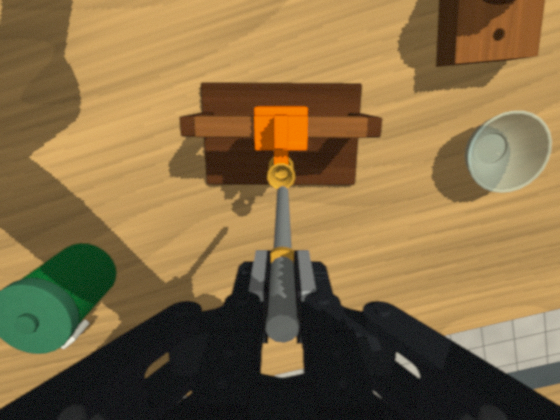

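View pics/s13c.png

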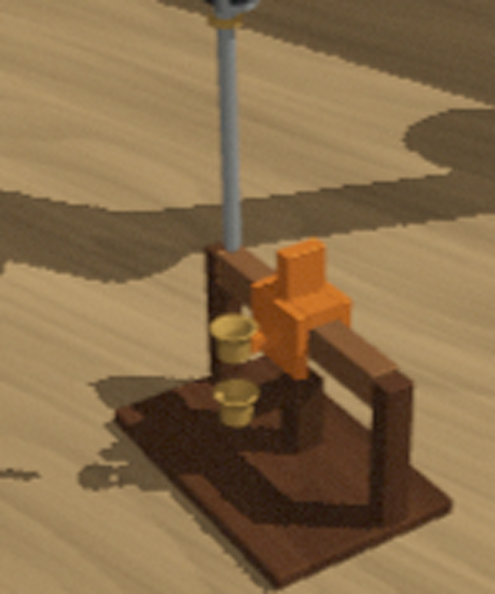

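The ring is at (281,172), just beyond the tip at (283,190). I re-measure the ring in the tool frame.

```bash
cat > ring.py <<'E'
from h import *
import sys
z=np.load(sys.argv[1]+".npz");pos,q=z["p"],z["q"];M=R.from_quat(q).as_matrix();P=cloud("wrist",z["d"],(pos,q))
b=z["im"].astype(int); y=(b[...,1]>1.4*b[...,0])&(b[...,1]>.6*b[...,2])
m=(P[...,2]>113.5)&(P[...,2]<120)&(np.hypot(P[...,0]-599.5,P[...,1]-14)<18)
m&=np.hypot(*np.moveaxis((P-[554,27.3,0])[...,:2],-1,0))>30
w=P[m];c,r=cv2.minEnclosingCircle(w[:,:2].astype(np.float32));print("ring",len(w),c,r,np.median(w[:,2]),"in tool",(M.T@(np.array([*c,117])-pos)).round(2))
E
python3 ring.py w13
```

```text
ring 290 (599.5335693359375, 14.077665328979492) 13.97890853881836 116.28002909392029 in tool [-1.6000e-01 -1.4900e+00  1.9662e+02]
```

drive_tool --pt "0.0004 -0.0013 0 0 0.0" --pt "0 0 0.01 0 0.0" --pt "0 0 0.015 0 0.0" --pt "0 0 0.01 0 0.0" --pt "0 0 0.005 0 0.0" --pt "0 0 0 0 0" --pt "0 0 0 0 0"

```text
clock: 16.3
position: [599.5, 13.4, 274.0]
ee_rot: [0.141, 0.99, -0.0, 0.0]
contact_force: [0.8, 0.2, 0.1]
gripper_width: 10.5
```

```bash
python3 look.py 14; python3 ring.py w14; python3 axis.py w14|tail -4
```

```text
16.3 [599.50100986  13.35457405 273.98791186] 163.76805410291993 [0.79048686 0.1578131  0.07326399] 10.455481341149365
tool delta mm [ 0.83  0.56 99.33] yaw now 163.76 tool turn 0.06
ring 323 (599.6814575195312, 14.180991172790527) 13.985393524169922 116.47887780769679 in tool [  0.18   0.83 156.99]
   100 72 xmax 4.6 x 3.8 xmin 0.9 ymid 0.02 w 9.1
   115 59 xmax 4.6 x 4.0 xmin 1.4 ymid -0.29 w 8.8
   130 37 xmax 4.6 x 3.9 xmin 1.2 ymid -0.31 w 9.1
   145 298 xmax 12.7 x 1.9 xmin -9.7 ymid 0.92 w 25.3
```

View pics/w14.png

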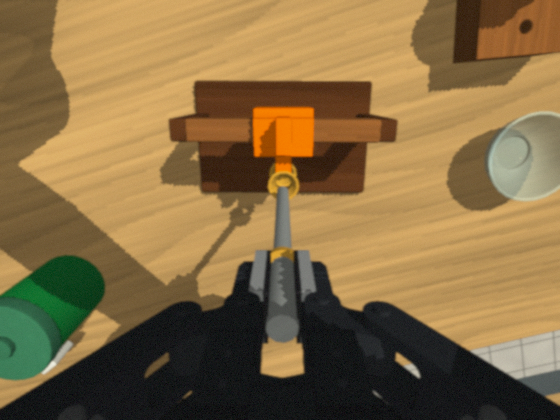

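View pics/s14c.png

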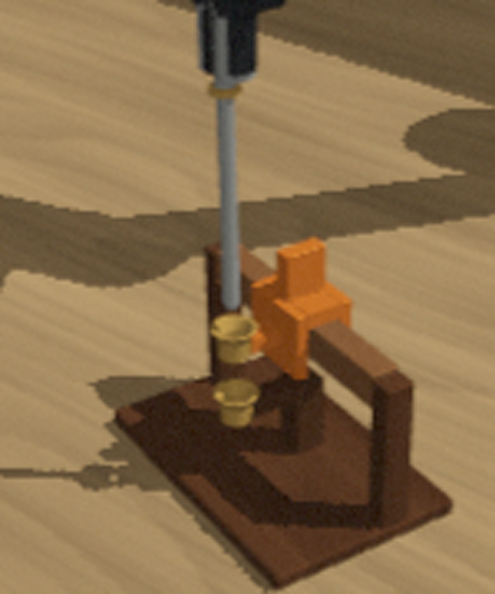

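Correct by about (+0.6,+0.7) and enter the upper ring.

drive_tool --pt "0.0006 0.0007 0 0 0.0" --pt "0 0 0.008 0 0.0" --pt "0 0 0.008 0 0.0" --pt "0 0 0.006 0 0.0" --pt "0 0 0.004 0 0" --pt "0 0 0 0 0" --pt "0 0 0 0 0"

```text
clock: 17.1
position: [598.9, 14.2, 247.6]
ee_rot: [0.141, 0.99, -0.0, 0.0]
contact_force: [1.1, -0.0, -0.3]
gripper_width: 10.4
```

```bash
python3 look.py 15; python3 ring.py w15; python3 axis.py w15|head -8
```

```text
17.1 [598.92675826  14.1687808  247.60715981] 163.76315685560303 [ 1.12634704 -0.03585491 -0.31498163] 10.40660722693181
tool delta mm [-0.000e+00 -3.000e-02  7.297e+01] yaw now 163.76 tool turn 0.06
ring 408 (599.4850463867188, 14.096200942993164) 14.065381050109863 116.40750410632248 in tool [-5.4000e-01  1.1000e-01  1.3061e+02]
wrist 1857 zmax 150.5
   10 83 xmax 4.8 x 4.1 xmin 2.2 ymid -0.21 w 8.2
   25 182 xmax 4.7 x 3.8 xmin 1.0 ymid -0.14 w 8.9
   40 145 xmax 4.5 x 3.8 xmin 1.2 ymid -0.26 w 9.0
   55 121 xmax 4.7 x 3.9 xmin 1.0 ymid -0.06 w 9.0
   70 95 xmax 4.6 x 3.8 xmin 1.5 ymid -0.23 w 9.0
   85 83 xmax 4.5 x 3.8 xmin 1.2 ymid -0.03 w 8.7
   100 69 xmax 4.7 x 3.7 xmin 0.7 ymid 0.03 w 9.1
```

View pics/s15c.png

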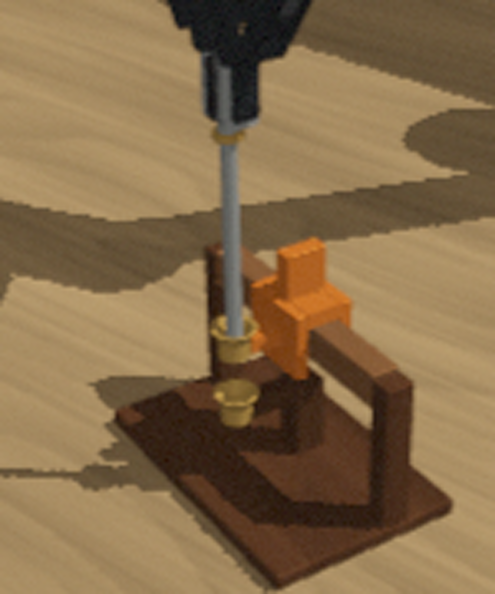

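The tip is in the upper mouth and centred within 0.3 mm. I go on to just above the lower ring.

drive_tool --pt "0 0 0.006 0 0.0" --pt "0 0 0.007 0 0.0" --pt "0 0 0.007 0 0.0" --pt "0 0 0.006 0 0.0" --pt "0 0 0.003 0 0" --pt "0 0 0 0 0" --pt "0 0 0 0 0"

```text
clock: 17.9
position: [598.9, 14.2, 218.7]
ee_rot: [0.141, 0.99, -0.0, 0.0]
contact_force: [0.1, 0.7, -0.3]
gripper_width: 10.3
```

```bash
python3 look.py 16; python3 ring.py w16; python3 axis.py w16|head -8
```

```text
17.9 [598.94158044  14.20926274 218.69995341] 163.76585358649046 [ 0.12392171  0.65424258 -0.32291788] 10.269247961282987
tool delta mm [-4.000e-02 -4.000e-02  4.399e+01] yaw now 163.76 tool turn 0.06
ring 485 (599.4683837890625, 13.882221221923828) 14.111713409423828 116.41577872653961 in tool [ -0.57  -0.16 101.7 ]
wrist 2103 zmax 154.7
   10 81 xmax 4.7 x 3.9 xmin 2.2 ymid -0.34 w 7.9
   25 179 xmax 4.6 x 3.8 xmin 1.0 ymid -0.15 w 9.0
   40 149 xmax 4.6 x 3.7 xmin 1.3 ymid -0.28 w 8.9
   55 119 xmax 4.5 x 3.8 xmin 1.1 ymid -0.06 w 8.9
   70 99 xmax 4.6 x 3.9 xmin 1.7 ymid -0.29 w 8.9
   85 81 xmax 4.7 x 3.9 xmin 1.2 ymid -0.01 w 8.7
   100 960 xmax 19.7 x 4.8 xmin -9.0 ymid 0.04 w 24.0
```

View pics/s16c.png

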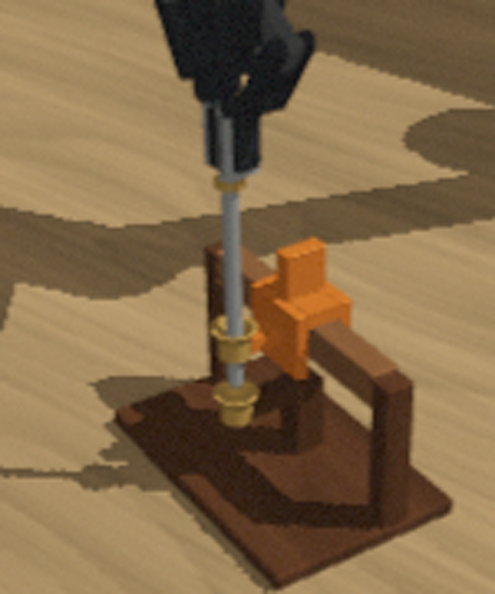

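Through the upper ring and above the lower mouth, with no contact. I go on to a tip height of about 31.

drive_tool --pt "0 0 0.005 0 0.0" --pt "0 0 0.006 0 0.0" --pt "0 0 0.006 0 0.0" --pt "0 0 0.006 0 0.0" --pt "0 0 0.006 0 0" --pt "0 0 0 0 0"

```text
clock: 18.6
position: [598.1, 14.1, 188.2]
ee_rot: [0.141, 0.99, -0.0, -0.001]
contact_force: [-0.2, -0.3, -0.3]
gripper_width: 10.5
```

drive_tool --pt "0 0 0.005 0 0.0" --pt "0 0 0.005 0 0.0" --pt "0 0 0.003 0 0.0" --pt "0 0 0.0015 0 0.0" --pt "0 0 0 0 0" --pt "0 0 0 0 0" --pt "0 0 0 0 0"

```text
clock: 19.3
position: [599.0, 14.3, 175.4]
ee_rot: [0.141, 0.99, 0.0, 0.0]
contact_force: [0.1, -0.6, 0.4]
gripper_width: 10.1
```

```bash
python3 look.py 17; python3 ring.py w17; python3 axis.py w17|head -8
python3 - <<'E'
from h import *
im=cv2.imread("pics/s17.png");cv2.imwrite("pics/s17d.png",cv2.resize(im[170:250,230:320],None,fx=7,fy=7,interpolation=cv2.INTER_CUBIC))
z=np.load("s17.npz");P=cloud("scene",z["d"]);w=P[150:240,250:300].reshape(-1,3)
w=w[np.hypot(*(w[:,:2]-[600,15]).T)<12]
print(np.histogram(w[:,2],bins=np.arange(10,170,5)))
E
```

```text
19.3 [598.96215731  14.25401267 175.35761498] 163.76442008435708 [ 0.12036976 -0.57222535  0.44937018] 10.058962767568865
tool delta mm [-0.21  0.01  0.34] yaw now 163.76 tool turn 0.06
ring 698 (599.4645385742188, 14.150004386901855) 14.011100769042969 116.43619119041679 in tool [-4.800e-01  3.000e-02  5.836e+01]
wrist 2436 zmax 164.9
   10 78 xmax 4.7 x 4.1 xmin 2.3 ymid -0.37 w 7.9
   25 186 xmax 4.7 x 3.8 xmin 1.2 ymid -0.14 w 8.9
   40 141 xmax 4.5 x 3.7 xmin 1.4 ymid -0.26 w 9.0
   55 1327 xmax 18.8 x 4.4 xmin -9.1 ymid -0.03 w 23.9
   70 43 xmax 4.0 x -2.2 xmin -5.2 ymid -0.02 w 13.5
   100 249 xmax 8.7 x 0.7 xmin -5.7 ymid -0.65 w 25.9
(array([56,  0,  0,  0,  5, 11,  6,  7, 24, 19, 31, 29, 12, 11, 10,  8,  8,
       15, 26, 21, 36, 23, 10, 12, 12,  8, 13, 13, 15, 14,  7]), array([ 10,  15,  20,  25,  30,  35,  40,  45,  50,  55,  60,  65,  70,
        75,  80,  85,  90,  95, 100, 105, 110, 115, 120, 125, 130, 135,
       140, 145, 150, 155, 160, 165]))
```

View pics/s17d.png

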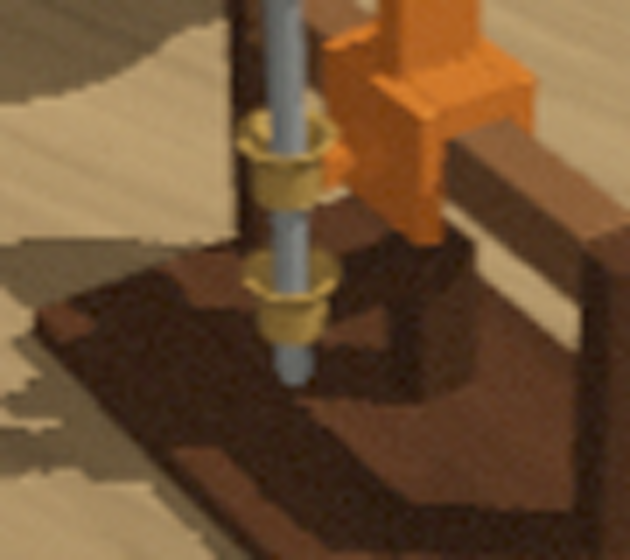

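View pics/s17.png

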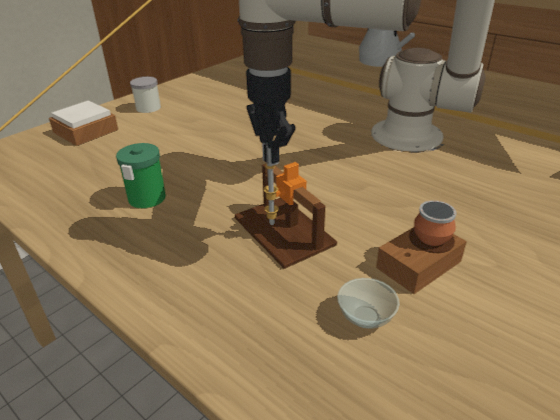

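The scene crop shows the shank through both rings, the tip at (294,378) below the lower ring and clear of the board. Bowl and yerbera have not moved. I let it settle briefly, then hand it in.

drive_tool --pt "0 0 0 0 0.0" --pt "0 0 0 0 0.0" --pt "0 0 0 0 0.0" --pt "0 0 0 0 0.0" --pt "0 0 0 0 0"

```text
clock: 19.9
position: [598.8, 14.2, 175.1]
ee_rot: [0.141, 0.99, 0.0, -0.0]
contact_force: [0.0, 0.3, -0.7]
gripper_width: 10.4
```

```bash
python3 - <<'E'
from h import *
s=arm.read_state();print(s["clock"],s["position"],s["contact_force"],s["gripper_width"],np.abs(s["joint_vel"]).max())
print(arm.job_done())
E
```

```text
19.9 [598.80543281  14.22367013 175.12098762] [ 0.01329387  0.29787882 -0.68092776] 10.354899828201024 0.0028661078434879007
the job is handed in; nothing more can be done
None
```

The job is handed in at 19.9 s on the robot's clock. The carrier hangs released astride the rail, and the arm is holding the bombilla upright and still through both rings.

- **Carrier:** its block top measured 124.9 mm (125 expected) and level. By the wrist camera its ring is about 0.8 mm off the lower ring's axis. The scene camera put that offset nearer 2 mm, which I took to be calibration error and did not correct.
- **Bombilla:** it is parallel to the tool axis and within about 0.3 mm of the upper ring's centre.
- **Tip height:** about 31 mm, worked out from the arm's pose, so roughly 19 mm below the lower ring and 19 mm above the base board. The scene picture shows it below the ring and clear of the board.
- **Forces:** the readings at the end of each move stayed under 4 N.
- **Bystanders:** the bowl and the yerbera look unmoved in the last scene picture; I did not measure them.

The top and scene cameras disagreed with the wrist camera by 2 to 3 mm in x, within or slightly over the stated calibration. I used the wrist camera for the fits.

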